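Widen the spacing stops on the fabric-printing table by one notch

TASK

The next printing frame is one size wider: on the notched wooden rail, lift the stop with the tall flat tab out of its notch, shift it one notch further away from the stop with the round knob, and let it down into that notch so that it sits fully home and upright. Leave the round-knobbed stop in the notch it is in.

Things in the scene. Friction and masses are not known exactly. Their poses are not given: they have to be found in the camera images.
- rail: Pale wooden rail fixed on the table, 110 (x) x 400 (y) x 52 mm high. Origin: centre of underside. Two side boards at x=-36 and 36, 16 thick, with round-topped teeth 15 wide: 7 notches 40 wide at y=-165,-110,-55,0,55,110,165; floors z=30, tooth tops z=52. Flat-tab and round-knob stops start at y=-55 and 55, either way round; a low plain bar with no grip at y=-165 is not part of the job.
- tab_stop: Loose brown wooden stop to move, about 90 g. Cross bar 110 (x, across rail) x 26 (y, along rail) x 14 mm lies in the notches, 7 mm play each way; on its middle an upright flat tab 45 (x) x 14 thick (y), from z=14 to 84. A 40 mm wide block reaches 12 mm below the bar, between the side boards, 8 mm play. Origin: centre of the bar's underside, 30 mm above the table when seated; z up.
- knob_stop: The other stop, which stays in its notch: the same loose cross bar, about 90 g, with a round stem and a round knob 38 mm across, top at z=77 mm. Origin and axes as for the flat-tab stop.
Not all that is in view belongs to the job. Leave any red or turquoise look-alike of the tab_stop alone.

How it is judged:
By the outcome, as a careful person would: the job done as asked, in the order asked, and still so for the second after the job is handed in, with the robot touching nothing.
It also fails if it takes over 32 s, if anything falls off the work surface, if the arm or the gripper's body presses on something with over 40 N, if the wrist force passes 120 N, or if a joint passes its speed limit or range.

ROBOT

A 7-joint arm with a two-finger parallel gripper is mounted at the origin on the work surface. World frame = base frame: x ahead of the robot, y to its left, z up, the work surface at z = 0. Lengths are in mm, angles in rad, forces in N, time in s.
With the tool pointing down it reaches from about 400 to 900 mm from the base axis. Payload 5.5 kg.
Tool frame: the origin (TCP) lies midway between the tips of the shut fingers; the grasp point (between the pads) lies 19 mm behind it; z points along the fingers, x is the direction in which the jaws open and shut, and the axes are right-handed (so a half turn about z gives the same grasp; the last joint's range is limited). The gripper opens to 92 mm and grips with 3 to 60 N. Pads are 19 mm wide; open, the fingers measure 130 mm over their backs; the gripper's body (75 mm by 190 mm) begins 47 mm behind the grasp point.
Start: joints at [1.606, 0.501, -0.427, 1.55, 0.221, 1.138, -0.21], TCP at [146.827, -633.2, 226.729] pointing down, gripper open.
Joint ranges: [-2.88, 2.88], [-0.31, 2.03], [-1.54, 1.56], [0.2, 2.42], [-1.41, 4.55], [0.19, 2.02], [-2.57, 2.57]. Speed limits (rad/s): [2.57, 2.57, 3.14, 3.14, 3.14, 3.14, 3.14].

INTERFACE

Orientations are given as a unit quaternion [w, x, y, z].
In Python, from workcell import ctrl, optics gives the robot as it stands.
- The arm moves only by the tool carry_out, never from a script. Its argument "rows" is one flat list of numbers, 7 for each row, row after row: the turn, a rotation vector about the tool's x, y, z in rad, then the shift along the tool's x, y, z in cm, then the gripper command: -1 is fully open, 1 is shut, values between are in proportion. A call has exactly 5 rows; each row shifts and turns the commanded pose from where the row before left it, along the tool's axes as they then stand; what a row does not reach is not made up. A row lasts 1/8 s, in which the tool goes at most 62.5 mm and 10.7 degrees, less where a joint would pass 70% of its speed; a pose out of reach is approached as far as the arm can. A call is refused whole if a number of a shift passes 6.25 or a number of a turn 0.188, either way. A call with a gripper value outside its range is refused whole. The fingers move at their own pace and stop on an object; the grip force is fixed at half the most. Time passes only in rows, so rows that do not move let the fingers close, or fill a call up. It gives the time, the measured TCP pose, the force and the opening at its end, in the units of the state.
- ctrl.observe(): the state, without advancing time (a new reading comes with each control period).
- optics.read_camera(name): name is "scene" or "top" or "wrist"; returns a dict with "pixels" (384x512x3 uint8, red, green, blue), "mtx" (3x3 intrinsics, pixels), "dist" ([k1, k2, p1, p2, k3] as OpenCV has them; the pictures are not rectified), "R" (3x3) and "t" (3): a world point X has camera coordinates R X + t. Camera axes: x right, y down, z forward; pixel columns grow to the right and rows downward; lengths in mm; the calibration is good to about 2 mm. A picture is of the moment at which its call begins. There is no depth.
- ctrl.job_done(): hands the job in, once; it reports no verdict.
Trained networks look in a picture, given as the dict that the camera call returned (one of the last four; its "shot" number tells which), for a name from the list of things; names that differ only in an ending like _2 or _b are one class to them, and where a whole thing is asked for, a point or a joint stands for the part that bears it (a point fixed in the world has none). Each returns a list of dicts, best first, with "p" (0 to 1); they miss things now and then, are a little off and sometimes report something else, mostly with a low value. They report only what shows in the picture. A call takes as long as a camera call. They do not tell look-alikes from the thing itself.
- optics.spot_in(picture, name): "centre" ([column, row] in pixels, amid what is visible of it).
- optics.masks_of(picture, name): "region" (384x512 bool, what is visible of it) and "centre" ([column, row] in pixels, amid what is visible of it).
- optics.mark_of(picture, name): "centre" ([column, row] in pixels: a listed point, or the origin of a listed thing).
The state is a dict: "time_s": time; "joint_pos": joint angles; "qd": joint speeds; "joint_efforts": joint torques, N m; "eef_pos": TCP position; "ee_rot": TCP orientation; "force": force on the tool from outside, world axes, zero at the start; "moment": the same for the moment, N m; "gripper_width": opening from 0.0 (shut) to 1.0 (fully open).
Only numpy, scipy, OpenCV 4.12 (cv2) and the standard library are available. Lean on these libraries where they do the work, as an engineer would, in place of code of your own. Each camera call takes 0.05 s, during which the arm holds its last target.

## Working session

There is one attempt and no reset: what is moved stays moved. The work goes in short steps, Python scripts to look and compute and a tool call to move; the robot and the scene stay as the last step left them, time stands still between calls to the robot, and variables do not carry over. Pictures are saved under pics/ and viewed, and the job is handed in when it is done.

Besides the shell and the picture viewer there is one more tool, called after "Emit:" as name(argument=value, ...), one argument or row to a line, values as JSON. carry_out: Moves the arm, as the interface text tells. Its arguments: {"type":"object","properties":{"rows":{"type":"array"}},"required":["rows"]}

```bash
mkdir -p pics; ls
cat > h.py <<'E'
import numpy as np,cv2
from workcell import ctrl,optics
def save(p,n): cv2.imwrite('pics/'+n+'.png',cv2.cvtColor(p['pixels'],cv2.COLOR_RGB2BGR))
def ray(p,uv):
    R=np.array(p['R']);t=np.array(p['t'])
    n=cv2.undistortPoints(np.array([[uv]],float),np.array(p['mtx']),np.array(p['dist'],float))[0,0]
    return -R.T@t, R.T@np.array([n[0],n[1],1.])
def onz(p,uv,z):
    c,d=ray(p,uv); return c+d*(z-c[2])/d[2]
def tri(l):
    A=np.zeros((3,3));b=np.zeros(3)
    for p,uv in l:
        c,d=ray(p,uv);d=d/np.linalg.norm(d);M=np.eye(3)-np.outer(d,d);A+=M;b+=M@c
    x=np.linalg.solve(A,b)
    return x,[np.linalg.norm(proj(p,x)-uv) for p,uv in l]
def proj(p,X):
    return cv2.projectPoints(np.array([X],float),cv2.Rodrigues(np.array(p['R']))[0],np.array(p['t'],float),np.array(p['mtx']),np.array(p['dist'],float))[0].reshape(-1)
E
python3 - <<'E'
from h import *
np.set_printoptions(precision=2,suppress=True)
print(ctrl.observe())
for n in ['scene','top','wrist']:
    p=optics.read_camera(n);save(p,n+'0')
    for k in ['rail','tab_stop','knob_stop']:
        print(n,k,[(np.array(d['centre']).round(1),round(d['p'],2),onz(p,d['centre'],30).round(0)) for d in optics.mark_of(p,k)], [(np.array(d['centre']).round(1),round(d['p'],2)) for d in optics.masks_of(p,k)])
E
```

```text
pics
{'time_s': 0.0, 'joint_pos': array([ 1.61,  0.5 , -0.43,  1.55,  0.22,  1.14, -0.21]), 'qd': array([ 0.,  0.,  0.,  0., -0., -0., -0.]), 'joint_efforts': array([ -0.  , -56.66,  -5.82, -27.91,  -0.07,   0.03,   0.  ]), 'eef_pos': array([ 146.59, -632.53,  225.67]), 'ee_rot': array([-0.  ,  0.78, -0.62, -0.  ]), 'force': array([-0.44,  0.16,  0.34]), 'moment': array([ 0.01, -0.01,  0.  ]), 'gripper_width': 1.002920148064254}
scene rail [(array([258.1, 231.3]), 0.8, array([ 595., -114.,   30.]))] []
scene tab_stop [(array([232.6, 225.3]), 0.91, array([ 571., -156.,   30.])), (array([203.9, 149.9]), 0.89, array([ 348., -173.,   30.])), (array([382.1, 180.5]), 0.87, array([525., 168.,  30.])), (array([119.8, 185.8]), 0.73, array([ 417., -357.,   30.]))] [(array([231.6, 220.7]), 0.85), (array([203.2, 145.5]), 0.82), (array([116.3, 177.3]), 0.79), (array([382.2, 168.2]), 0.75)]
scene knob_stop [(array([285.6, 213.7]), 0.77, array([566., -53.,  30.]))] [(array([288.5, 208.8]), 0.61)]
top rail [(array([261.9, 158.7]), 0.74, array([ 567., -114.,   30.]))] [(array([254.3, 160.3]), 0.75)]
top tab_stop [(array([380.1, 235.4]), 0.88, array([ 405., -348.,   30.])), (array([120.7, 192.9]), 0.69, array([504., 175.,  30.])), (array([284.1, 156.3]), 0.68, array([ 571., -159.,   30.]))] [(array([291.9, 273.8]), 0.88), (array([115.8, 193.4]), 0.84), (array([381.4, 235.9]), 0.71), (array([284.2, 157.5]), 0.67)]
top knob_stop [(array([230.5, 153.3]), 0.84, array([580., -50.,  30.]))] [(array([232.9, 156. ]), 0.74)]
wrist rail [] []
wrist tab_stop [] []
wrist knob_stop [] []
```

View pics/scene0.png

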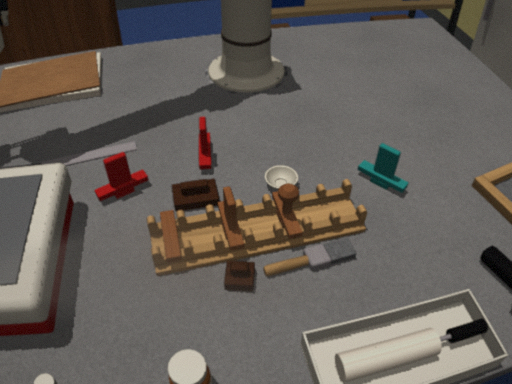

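View pics/top0.png

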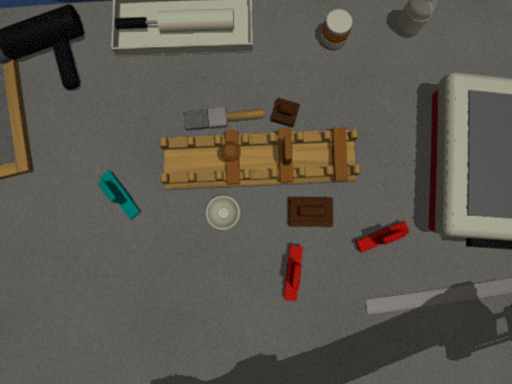

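Run:
```python
import cv2
a=cv2.imread('pics/scene0.png')[160:300,180:330];b=cv2.imread('pics/top0.png')[110:210,180:330]
cv2.imwrite('pics/c1.png',cv2.resize(a,None,fx=4,fy=4,interpolation=2));cv2.imwrite('pics/c2.png',cv2.resize(b,None,fx=5,fy=5,interpolation=2))
```

```text
(no output)
```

View pics/c1.png

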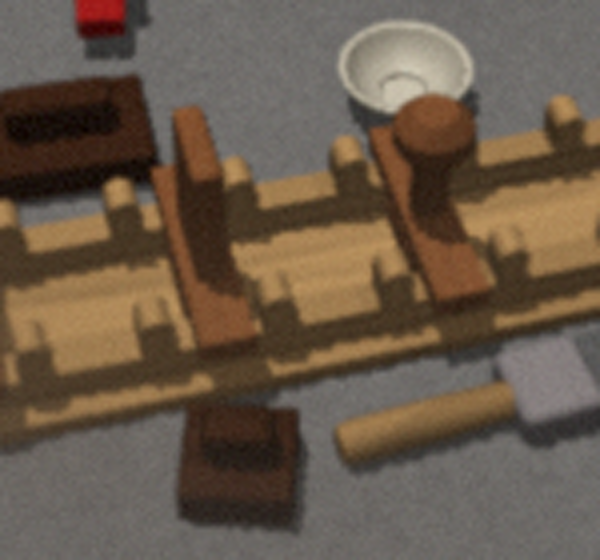

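View pics/c2.png

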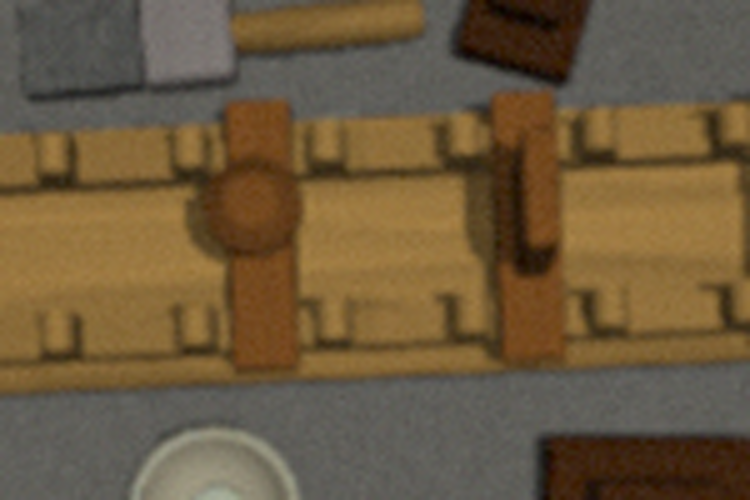

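Candidates for the flat-tab stop: the brown one on the rail at scene (231,220) / top (284,157), red ones at scene (203,145) and (117,178), and a turquoise one at scene (382,168). The brown one on the rail matches, and the crop shows its flat tab. The knob is at scene (288,200), and the plain bar is beyond the tab at scene (170,235). Next I measure.

Run:
```python
from h import *
np.set_printoptions(precision=1,suppress=True)
s=optics.read_camera('scene');t=optics.read_camera('top')
print('tab',tri([(s,(232.6,225.3)),(t,(284.1,156.3))]))
print('knob',tri([(s,(285.6,213.7)),(t,(230.5,153.3))]))
print('rail',tri([(s,(258.1,231.3)),(t,(261.9,158.7))]))
# crop px top: bar ends of stops, top z=44
c2=lambda u,v:(180+u/5-.4,110+v/5-.4)
c1=lambda u,v:(180+u/4-.4,160+v/4-.4)
for n,uv in dict(knobA=(259,101),knobB=(267,367),tabA=(523,93),tabB=(532,360)).items(): print(n,onz(t,c2(*uv),44))
for n,uv in dict(tabNear=(228,342),tabFar=(165,170),knNear=(464,297),knFar=(386,128)).items(): print(n,onz(s,c1(*uv),44))
# tab top centre
print('tabtop',tri([(s,c1(198,145)),(t,c2(541,192))]))
print('tabtop plane',onz(t,c2(541,192),114))
# top image: rail outer ends, full
print('tcp cam',-np.array(t['R']).T@t['t'])
w=optics.read_camera('wrist');print('wrist cam',-np.array(w['R']).T@w['t'],np.array(w['R']),ctrl.observe()['eef_pos'],w['mtx'])
```

```text
tab (array([ 571. , -157.7,   30.9]), [np.float64(0.8588382863278048), np.float64(0.776190561025197)])
knob (array([576.4, -53.7,  42.2]), [np.float64(1.5243298055185495), np.float64(1.4106033570993723)])
rail (array([ 572.9, -111.2,    2.5]), [np.float64(1.7389060248480024), np.float64(1.5687182269452145)])
knobA [625.  -53.6  44. ]
knobB [516.6 -55.1  44. ]
tabA [ 625.8 -160.4   44. ]
tabB [ 516.9 -160.5   44. ]
tabNear [ 627.8 -160.7   44. ]
tabFar [ 521.2 -167.9   44. ]
knNear [627.7 -53.3  44. ]
knFar [518.5 -58.8  44. ]
tabtop (array([ 570.7, -160.6,  109.7]), [np.float64(0.23750636780863013), np.float64(0.2211408916820841)])
tabtop plane [ 569.7 -160.6  114. ]
tcp cam [ 412.7 -101.6  839.8]
wrist cam [ 228.1 -614.8  385.9] [[ 0.2 -1.   0. ]
 [-0.9 -0.2  0.3]
 [-0.3 -0.1 -1. ]] [ 146.8 -633.2  226.8] [[273.6   0.  254.5]
 [  0.  273.6 188.6]
 [  0.    0.    1. ]]
```

Emit:
carry_out(
  rows=[0,0,0.113,0,0,0,-1,0,0,0.113,0,0,0,-1,0,0,0,-3.64,-3.26,0,-1,0,0,0,-3.64,-3.26,0,-1,0,0,0,-3.64,-3.26,0,-1],
)

```text
time_s: 1.82
eef_pos: [245.4, -522.7, 226.9]
ee_rot: [-0.0, 0.708, -0.707, 0.0]
force: [1.5, -0.1, 0.5]
gripper_width: 1.002
```

Emit:
carry_out(
  rows=[0,0,0,-3.64,-3.26,0,-1,0,0,0,-3.64,-3.26,0,-1,0,0,0,-3.64,-3.26,0,-1,0,0,0,-3.64,-3.26,0,-1,0,0,0,-3.64,-3.26,0,-1],
)

```text
time_s: 2.45
eef_pos: [408.1, -340.4, 227.1]
ee_rot: [0.0, 0.708, -0.707, 0.0]
force: [1.2, -1.0, 0.2]
gripper_width: 0.999
```

Emit:
carry_out(
  rows=[0,0,0,-3.64,-3.26,0,-1,0,0,0,-3.64,-3.26,0,-1,0,0,0,-3.64,-3.26,0,-1,0,0,0,-3.64,-3.26,0,-1,0,0,0,-3.64,-3.26,0,-1],
)

```text
time_s: 3.08
eef_pos: [570.8, -158.2, 226.9]
ee_rot: [-0.0, 0.708, -0.707, 0.0]
force: [0.5, -1.1, 0.2]
gripper_width: 1.0
```

Run:
```python
from h import *
np.set_printoptions(precision=3,suppress=True)
print(ctrl.observe())
p=optics.read_camera('wrist');save(p,'w1')
cv2.imwrite('pics/w1b.png',cv2.resize(cv2.imread('pics/w1.png'),(800,600),interpolation=2))
for k in ['rail','tab_stop','knob_stop']:
  print(k,[(np.array(d['centre']).round(1),round(d['p'],2),onz(p,d['centre'],30).round(0)) for d in optics.mark_of(p,k)])
```

```text
{'time_s': 3.075, 'joint_pos': array([ 0.7  ,  0.431, -0.62 ,  1.697,  0.276,  1.102, -1.572]), 'qd': array([-0.676,  0.314, -0.037, -0.404,  0.189,  0.154, -0.707]), 'joint_efforts': array([  2.391, -51.045,  -7.946, -25.283,  -0.421,  -0.172,   0.923]), 'eef_pos': array([ 570.755, -158.216,  226.926]), 'ee_rot': array([-0.   ,  0.708, -0.707,  0.   ]), 'force': array([ 0.461, -1.106,  0.195]), 'moment': array([-0.003, -0.071, -0.011]), 'gripper_width': 1.0000781317753706}
rail [(array([217.4, 163.7]), 0.76, array([ 574., -110.,   30.]))]
tab_stop [(array([ 23.4, 210. ]), 0.97, array([508., 163.,  30.])), (array([221.2, 162.8]), 0.73, array([ 575., -115.,   30.])), (array([258.3, 167.3]), 0.72, array([ 569., -164.,   30.])), (array([262.7, 303.5]), 0.7, array([ 349., -172.,   30.]))]
knob_stop [(array([177.7, 169.5]), 0.57, array([566., -56.,  30.]))]
```

View pics/w1b.png

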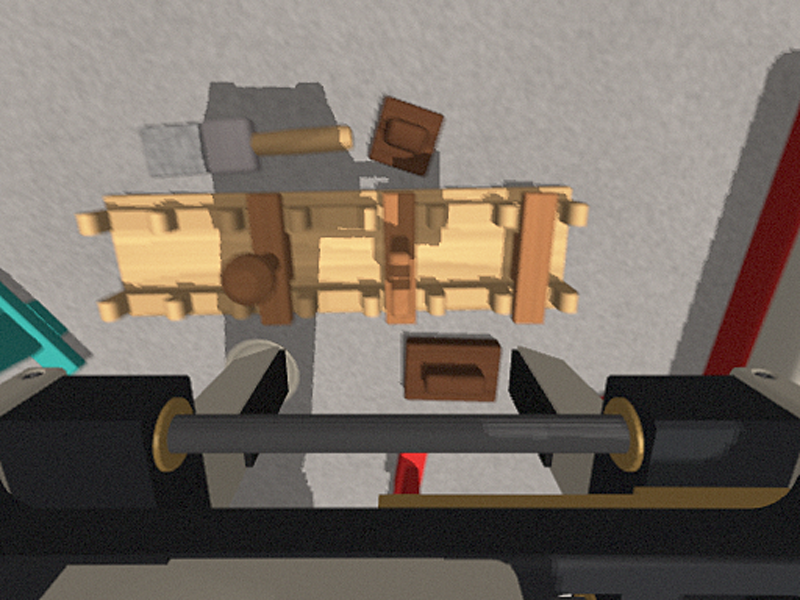

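Wrist view: the tab stop is at (399,257) in the enlarged picture and the knob at (250,278). The plain bar is at (536,257), with one free notch at about (470,257) between it and the tab stop. I'll take a settled picture and fit the rail from its teeth.

Run:
```python
from h import *
import pickle
np.set_printoptions(precision=3,suppress=True)
p=optics.read_camera('wrist');save(p,'w2');pickle.dump(p,open('w2.pkl','wb'))
t=optics.read_camera('top');save(t,'t2');pickle.dump(t,open('t2.pkl','wb'))
o=ctrl.observe();print(o['eef_pos'],o['qd'])
a=p['pixels'][110:220,220:380,::-1]
cv2.imwrite('pics/w2c.png',cv2.resize(a,None,fx=5,fy=5,interpolation=2))
```

```text
[ 569.005 -160.572  226.503] [ 0.017 -0.005  0.009  0.004 -0.001 -0.001 -0.   ]
```

View pics/w2c.png

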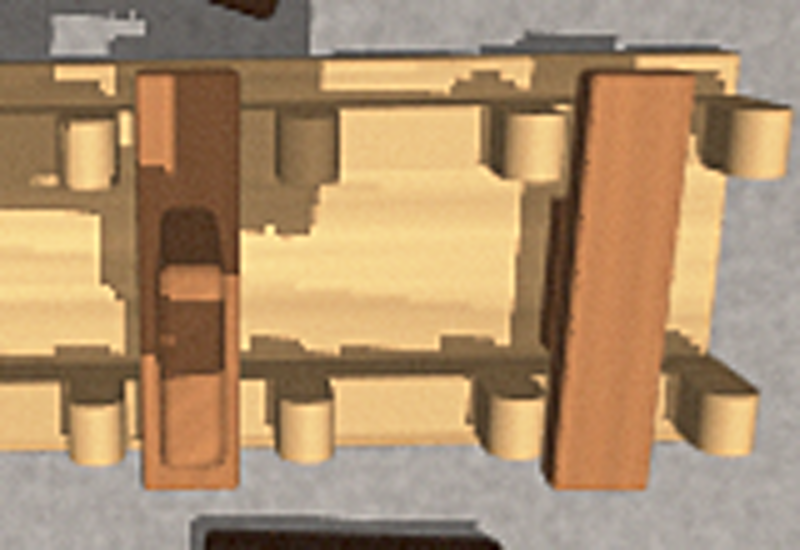

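Run:
```python
from h import *
import pickle
from scipy.optimize import least_squares
np.set_printoptions(precision=2,suppress=True)
p=pickle.load(open('w2.pkl','rb'));t=pickle.load(open('t2.pkl','rb'))
c=lambda u,v:np.array((220+u/5-.4,110+v/5-.4))
up=[(92,188),(308,183),(535,178),(765,177)];lo=[(97,465),(305,460),(517,459),(728,454)]
S=[27.5,82.5,137.5,192.5]
loc=[(28,s) for s in S]+[(-44,s) for s in S];px=[c(*q) for q in up+lo]
def W(q,x,s,z=0): # rail +x(world) ; s toward -y
    th=q[2];return np.array([q[0]+x*np.cos(th)+s*np.sin(th),q[1]+x*np.sin(th)-s*np.cos(th),q[3]+z])
def res(q): return np.concatenate([(proj(p,W(q,*l))-u) for l,u in zip(loc,px)])
r=least_squares(res,[570,-107,0,52]);print(r.x,res(r.x).reshape(-1,2))
g=lambda q:res([*q,52]);r2=least_squares(g,[570,-107,0]);print(r2.x,g(r2.x).reshape(-1,2)); q=[*r2.x,52]
for s in (-55,55,110,165):print(s,W(q,0,s,-22))
# tab bar corners, z=44; 
for n,uv in dict(a=(137,72),b=(239,72),c_=(143,488),d=(239,488)).items(): print(n,onz(p,c(*uv),44))
for n,uv in dict(ttop_l=(160,468),ttop_r=(224,468),tn_l=(160,299),tn_r=(222,299)).items(): print(n,onz(p,c(*uv),114))
img=p['pixels'][110:220,220:380,::-1];img=cv2.resize(img,None,fx=5,fy=5)
for l in loc:
    u=((proj(p,W(q,*l))-[220,110]+.4)*5).astype(int);cv2.circle(img,tuple(u),4,(0,0,255),-1)
X=W(q,0,110,-22)
for sx in(-55,55):
  for ss in(97,123):
    u=((proj(p,W(q,sx,ss,-22))-[220,110]+.4)*5).astype(int);cv2.circle(img,tuple(u),4,(255,0,0),-1)
    u=((proj(p,W(q,sx,ss-55,-8))-[220,110]+.4)*5).astype(int);cv2.circle(img,tuple(u),4,(0,255,0),-1)
cv2.imwrite('pics/fit.png',img)
img=cv2.resize(t['pixels'][110:210,180:330,::-1],None,fx=5,fy=5)
for x in(-36,36):
  for s in np.arange(-192.5,200,55):
    u=((proj(t,W(q,x,s))-[180,110]+.4)*5).astype(int);cv2.circle(img,tuple(u.tolist()),4,(0,0,255),-1)
cv2.imwrite('pics/fit2.png',img)
```

```text
[ 570.5  -110.      0.02   51.19] [[-1.05 -0.09]
 [ 0.67  0.25]
 [ 0.28  0.57]
 [-0.58  0.07]
 [-0.15 -0.44]
 [ 0.38 -0.02]
 [ 0.19 -0.41]
 [ 0.32  0.01]]
[ 570.7  -109.86    0.02] [[-1.22 -0.14]
 [ 0.62  0.19]
 [ 0.34  0.52]
 [-0.41  0.02]
 [-0.31 -0.36]
 [ 0.33  0.05]
 [ 0.24 -0.33]
 [ 0.46  0.09]]
-55 [569.61 -54.87  30.  ]
55 [ 571.78 -164.84   30.  ]
110 [ 572.87 -219.83   30.  ]
165 [ 573.95 -274.82   30.  ]
a [ 626.15 -149.16   44.  ]
b [ 626.27 -174.04   44.  ]
c_ [ 517.17 -150.41   44.  ]
d [ 517.3  -176.17   44.  ]
ttop_l [ 549.7  -155.58  114.  ]
ttop_r [ 549.77 -169.17  114.  ]
tn_l [ 586.58 -155.51  114.  ]
tn_r [ 586.64 -168.17  114.  ]
```

View pics/fit.png

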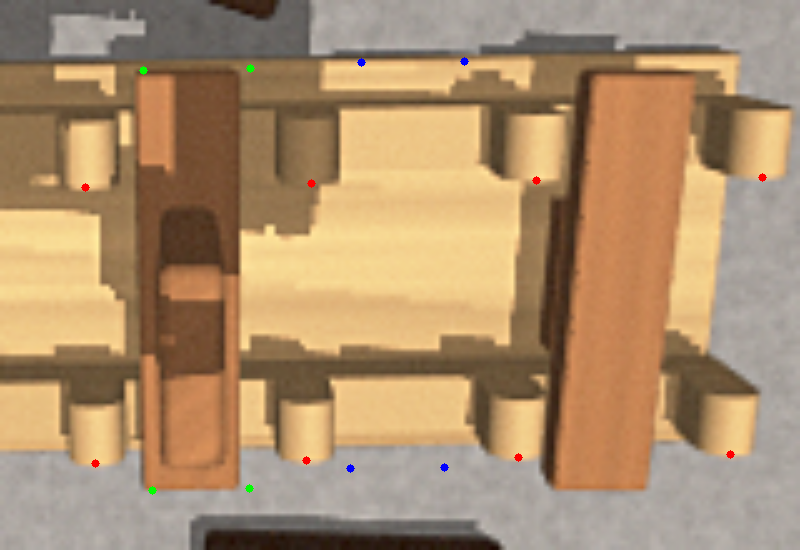

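View pics/fit2.png

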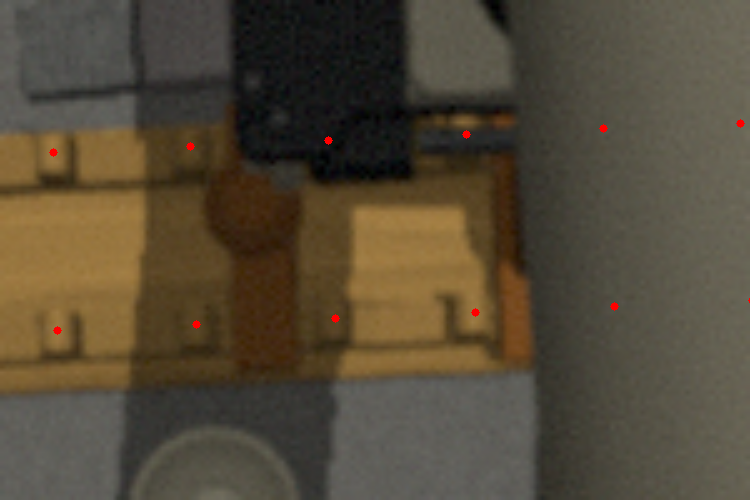

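Emit:
carry_out(
  rows=[0,0,-0.015,0.16,-0.2,0,-1,0,0,0,0,0,3,-1,0,0,0,0,0,3,-1,0,0,0,0,0,3,-1,0,0,0,0,0,0,-1],
)

```text
time_s: 4.0
eef_pos: [569.3, -161.9, 134.6]
ee_rot: [0.001, 0.713, -0.702, -0.002]
force: [-0.6, -0.4, 0.9]
gripper_width: 1.0
```

Run:
```python
from h import *
np.set_printoptions(precision=3,suppress=True)
p=optics.read_camera('wrist');save(p,'w3')
cv2.imwrite('pics/w3b.png',cv2.resize(cv2.imread('pics/w3.png'),(800,600),interpolation=2))
o=ctrl.observe();print(o['eef_pos'],o['ee_rot'],o['force'])
```

```text
[ 570.815 -161.76   136.283] [ 0.001  0.713 -0.702 -0.001] [ 0.148 -0.068  0.387]
```

View pics/w3b.png

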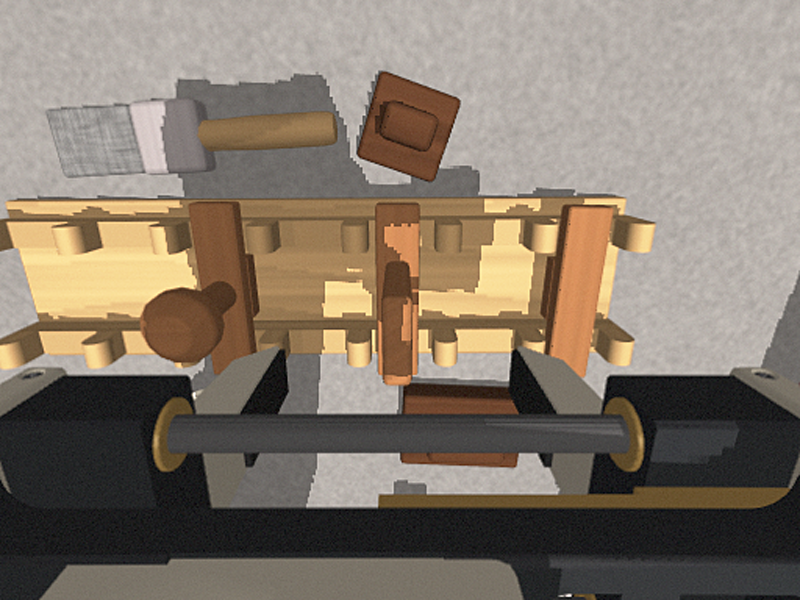

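The tab (x≈397) is centred between the fingers (265 and 530, so about 398). I'll go down and close.

Emit:
carry_out(
  rows=[0,0,0,0,0,2.2,-1,0,0,0,0,0,2.2,-1,0,0,0,0,0,2.2,-1,0,0,0,0,0,0,-1,0,0,0,0,0,0,1],
)

```text
time_s: 4.68
eef_pos: [573.1, -161.3, 72.5]
ee_rot: [-0.001, 0.713, -0.701, 0.001]
force: [0.3, -0.8, 1.5]
gripper_width: 0.935
```

Emit:
carry_out(
  rows=[0,0,0,0,0,0,1,0,0,0,0,0,0,1,0,0,0,0,0,0,1,0,0,0,0,0,0,1,0,0,0,0,0,0,1],
)

```text
time_s: 5.3
eef_pos: [571.7, -160.8, 70.7]
ee_rot: [0.0, 0.713, -0.701, -0.0]
force: [0.3, 0.3, -0.3]
gripper_width: 0.395
```

Still closing (0.395; the 14 mm tab should read about 0.15).

Emit:
carry_out(
  rows=[0,0,0,0,0,0,1,0,0,0,0,0,0,1,0,0,0,0,0,0,1,0,0,0,0,0,0,1,0,0,0,0,0,0,1],
)

```text
time_s: 5.92
eef_pos: [571.6, -160.8, 70.6]
ee_rot: [0.0, 0.713, -0.701, -0.0]
force: [-1.3, 0.4, -0.6]
gripper_width: 0.15
```

Run:
```python
from h import *
np.set_printoptions(precision=3,suppress=True)
o=ctrl.observe();print(o['eef_pos'],o['ee_rot'],o['force'],o['moment'],o['gripper_width'])
p=optics.read_camera('wrist');save(p,'w4')
cv2.imwrite('pics/w4b.png',cv2.resize(cv2.imread('pics/w4.png'),(800,600),interpolation=2))
```

```text
[ 571.607 -160.825   70.612] [ 0.     0.713 -0.701 -0.   ] [-1.288  0.449 -0.574] [0.028 0.016 0.048] 0.1496488361893765
```

View pics/w4b.png

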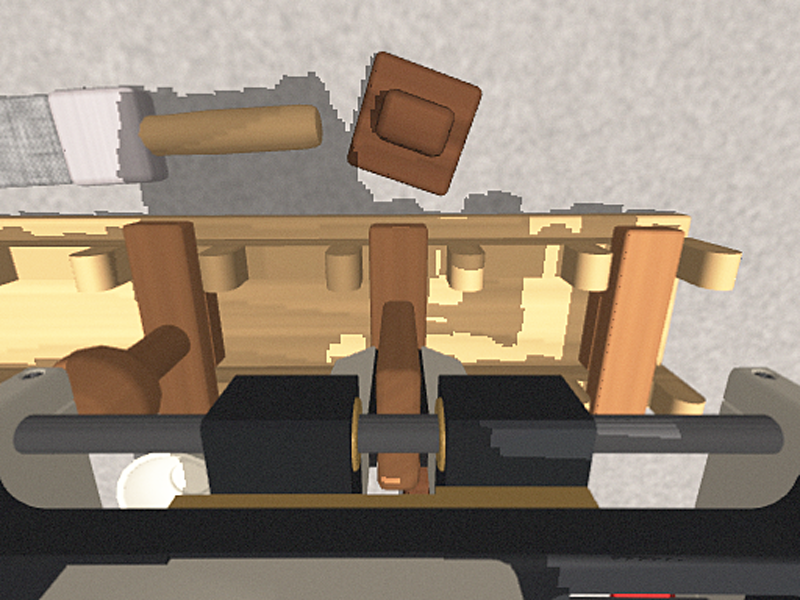

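The grip reads 0.15, which is 14 mm, so the tab is held and is still upright in the picture. Lifting 40 mm.

Emit:
carry_out(
  rows=[0,0,0,0,0,0,1,0,0,0,0,0,-1,1,0,0,0,0,0,-1.5,1,0,0,0,0,0,-1.5,1,0,0,0,0,0,0,1],
)

```text
time_s: 6.6
eef_pos: [573.3, -161.2, 113.0]
ee_rot: [-0.001, 0.713, -0.701, 0.002]
force: [0.5, 0.4, -2.0]
gripper_width: 0.148
```

Emit:
carry_out(
  rows=[0,0,0,0,0,0,1,0,0,0,1.9,0,0,1,0,0,0,1.9,0,0,1,0,0,0,2,0,0,1,0,0,0,0,0,0,1],
)

```text
time_s: 7.22
eef_pos: [572.1, -222.6, 110.3]
ee_rot: [0.001, 0.711, -0.703, 0.0]
force: [0.5, 0.3, -1.3]
gripper_width: 0.155
```

Emit:
carry_out(
  rows=[0,0,0,0,0,0,1,0,0,0,0,0,0,1,0,0,0,0,0,0,1,0,0,0,0,0,0,1,0,0,0,0,0,0,1],
)

```text
time_s: 7.85
eef_pos: [572.8, -218.6, 110.8]
ee_rot: [-0.0, 0.713, -0.701, 0.0]
force: [-0.2, -0.1, -0.1]
gripper_width: 0.148
```

Run:
```python
from h import *
import pickle
np.set_printoptions(precision=3,suppress=True)
o=ctrl.observe();print(o['eef_pos'],o['ee_rot'],o['force'],o['moment'],o['gripper_width'])
p=optics.read_camera('wrist');save(p,'w5');pickle.dump(p,open('w5.pkl','wb'))
s=optics.read_camera('scene');save(s,'s5')
cv2.imwrite('pics/w5b.png',cv2.resize(cv2.imread('pics/w5.png')[120:300,140:450],None,fx=2.5,fy=2.5,interpolation=2))
cv2.imwrite('pics/s5b.png',cv2.resize(cv2.imread('pics/s5.png')[140:290,130:330],None,fx=4,fy=4,interpolation=2))
```

```text
[ 572.812 -218.611  110.79 ] [-0.     0.713 -0.701  0.   ] [-0.165 -0.054 -0.095] [-0.004  0.012 -0.018] 0.14801913867220395
```

View pics/w5b.png

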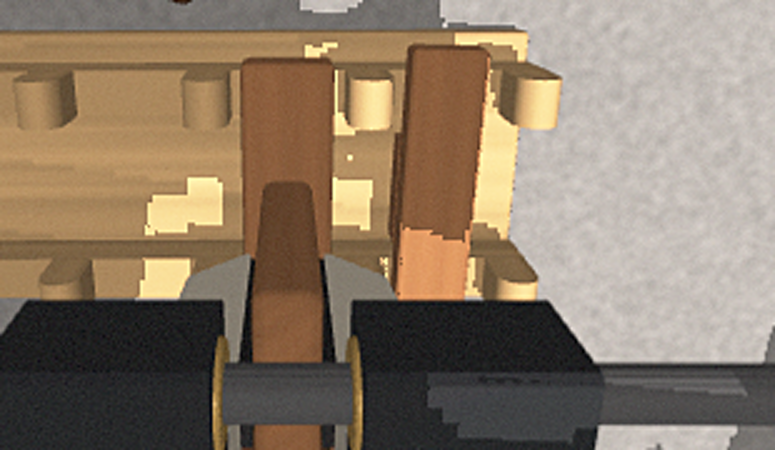

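View pics/s5b.png

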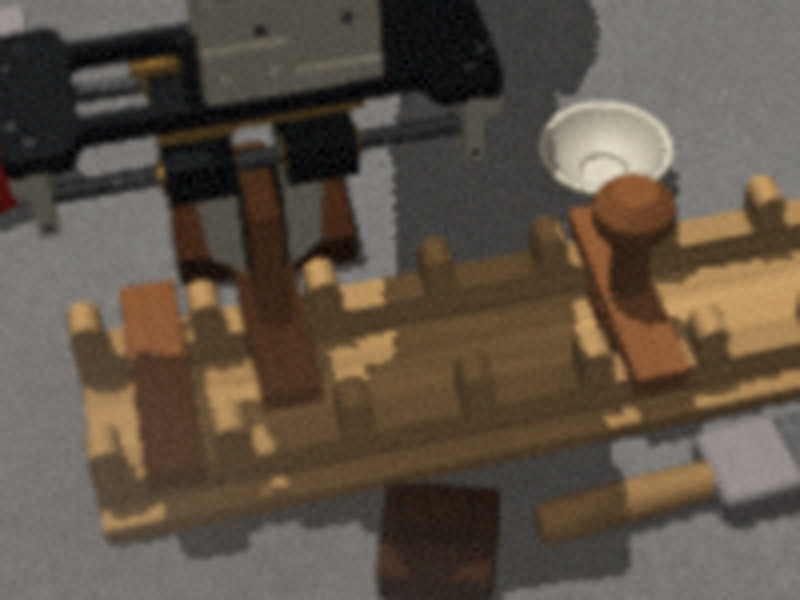

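The stop is lifted and level, above the free notch next to the plain bar. I'll measure how far it is from the notch centre.

Run:
```python
from h import *
import pickle
np.set_printoptions(precision=1,suppress=True)
p=pickle.load(open('w5.pkl','rb'))
c=lambda u,v:(140+u/2.5-.3,120+v/2.5-.3)
for u,v in((246,60),(329,60)):print('bar z84',onz(p,c(u,v),84))
for u,v in((244,250),(331,250)):print('bar mid z84',onz(p,c(u,v),84))
for u,v in((46,127),(208,127),(371,127),(535,127)):print('tooth z52',onz(p,c(u,v),52))
```

```text
bar z84 [ 628.1 -207.1   84. ]
bar z84 [ 628.5 -229.6   84. ]
bar mid z84 [ 571.9 -206.5   84. ]
bar mid z84 [ 572.3 -232.3   84. ]
tooth z52 [ 600.2 -139.8   52. ]
tooth z52 [ 601.1 -192.8   52. ]
tooth z52 [ 602.1 -246.3   52. ]
tooth z52 [ 603. -300.   52.]
```

The bar is at y≈-219 and the notch centre at -219.5, well within the 7 mm of play. Lowering.

Emit:
carry_out(
  rows=[0,0,0,0.05,0,1,1,0,0,0,0,0,1,1,0,0,0,0,0,1,1,0,0,0,0,0,0.7,1,0,0,0,0,0,0,1],
)

```text
time_s: 8.57
eef_pos: [572.2, -219.1, 72.8]
ee_rot: [0.0, 0.713, -0.701, -0.001]
force: [0.5, -0.6, -0.9]
gripper_width: 0.153
```

Emit:
carry_out(
  rows=[0,0,0,0,0,0,1,0,0,0,0,0,0.15,1,0,0,0,0,0,0.15,1,0,0,0,0,0,0,1,0,0,0,0,0,0,1],
)

```text
time_s: 9.2
eef_pos: [572.8, -219.3, 70.8]
ee_rot: [-0.0, 0.713, -0.701, 0.0]
force: [0.4, -0.4, -1.4]
gripper_width: 0.149
```

Run:
```python
from h import *
np.set_printoptions(precision=3,suppress=True)
o=ctrl.observe();print(o['eef_pos'],o['ee_rot'],o['force'],o['moment'],o['gripper_width'])
p=optics.read_camera('wrist');save(p,'w6')
s=optics.read_camera('scene');save(s,'s6')
cv2.imwrite('pics/w6b.png',cv2.resize(cv2.imread('pics/w6.png')[120:300,140:450],None,fx=2.5,fy=2.5,interpolation=2))
cv2.imwrite('pics/s6b.png',cv2.resize(cv2.imread('pics/s6.png')[140:290,130:330],None,fx=4,fy=4,interpolation=2))
```

```text
[ 572.805 -219.348   70.813] [-0.     0.713 -0.701  0.   ] [ 0.406 -0.386 -1.434] [0.012 0.045 0.027] 0.14882974136743754
```

View pics/w6b.png

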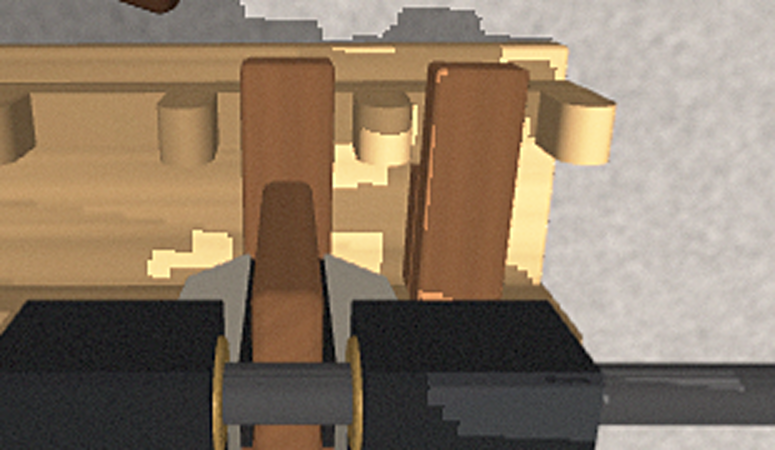

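View pics/s6b.png

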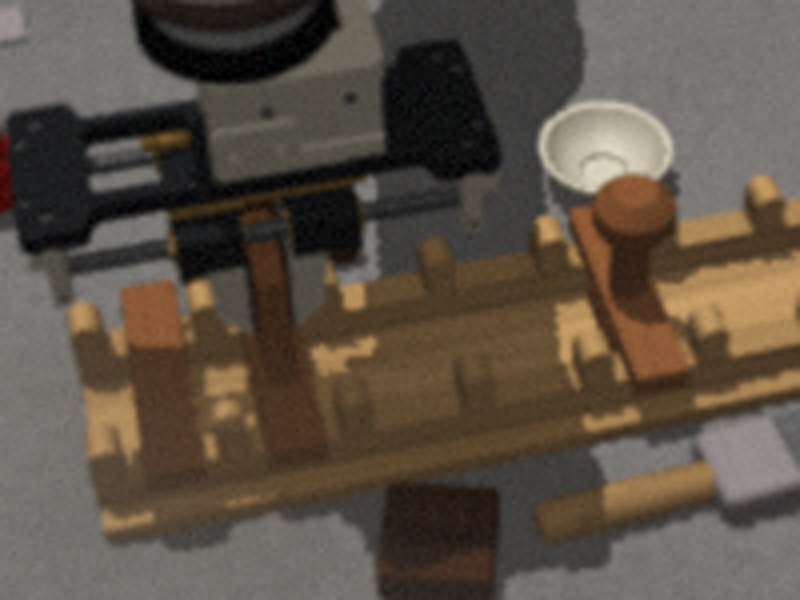

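TCP height is 70.8, against 70.6 at the grasp, and the bar lies between the teeth in both views. I'll release and retreat straight up.

Emit:
carry_out(
  rows=[0,0,0,0,0,0.05,1,0,0,0,0,0,0,0,0,0,0,0,0,0,-0.4,0,0,0,0,0,0,-0.6,0,0,0,0,0,0,-0.6],
)

```text
time_s: 9.93
eef_pos: [572.7, -219.3, 70.2]
ee_rot: [-0.0, 0.713, -0.701, -0.0]
force: [0.4, 0.8, -0.1]
gripper_width: 0.537
```

Emit:
carry_out(
  rows=[0,0,0,0,0,0,-0.6,0,0,0,0,0,0,-0.6,0,0,0,0,0,0,-0.6,0,0,0,0,0,0,-0.6,0,0,0,0,0,0,-0.6],
)

```text
time_s: 10.55
eef_pos: [572.8, -219.3, 70.3]
ee_rot: [-0.0, 0.713, -0.701, 0.0]
force: [-0.3, 0.3, -1.0]
gripper_width: 0.8
```

Emit:
carry_out(
  rows=[0,0,0,0,0,-1.5,-0.6,0,0,0,0,0,-3,-0.6,0,0,0,0,0,-4,-0.6,0,0,0,0,0,-5,-0.6,0,0,0,0,0,-3,-0.6],
)

```text
time_s: 11.18
eef_pos: [574.0, -219.3, 239.4]
ee_rot: [-0.001, 0.713, -0.701, 0.002]
force: [0.7, -0.1, -0.8]
gripper_width: 0.798
```

Emit:
carry_out(
  rows=[0,0,0,3,2,0,-0.6,0,0,0,4,2,0,-0.6,0,0,0,3,2,0,-0.6,0,0,0,0,0,0,-0.6,0,0,0,0,0,0,-0.6],
)

```text
time_s: 11.8
eef_pos: [515.0, -319.6, 236.1]
ee_rot: [-0.0, 0.713, -0.701, 0.0]
force: [0.7, -0.2, 1.6]
gripper_width: 0.805
```

Run:
```python
from h import *
import pickle
np.set_printoptions(precision=1,suppress=True)
o=ctrl.observe();print(o['time_s'],o['eef_pos'],o['force'])
p=optics.read_camera('wrist');s=optics.read_camera('scene')
save(p,'w7');save(s,'s7');pickle.dump((p,s),open('f.pkl','wb'))
cv2.imwrite('pics/w7b.png',cv2.resize(p['pixels'][80:220,90:290,::-1],None,fx=4,fy=4,interpolation=2))
cv2.imwrite('pics/s7b.png',cv2.resize(s['pixels'][150:290,130:330,::-1],None,fx=4,fy=4,interpolation=2))
for k in ['tab_stop','knob_stop']:
  for n,i in(('w',p),('s',s)): print(n,k,[(np.array(d['centre']).round(1),round(d['p'],2),onz(i,d['centre'],30)) for d in optics.mark_of(i,k)])
```

```text
11.8 [ 515.  -319.6  236.1] [ 0.7 -0.2  1.6]
w tab_stop [(array([178.2, 122.1]), 0.73, array([ 570. , -220.1,   30. ])), (array([276.1, 235.1]), 0.68, array([ 409.1, -354.2,   30. ]))]
s tab_stop [(array([200. , 231.9]), 0.91, array([ 572.4, -217.1,   30. ])), (array([205.9, 152.4]), 0.79, array([ 357., -170.,   30.])), (array([379.4, 179.8]), 0.66, array([521.9, 162.9,  30. ]))]
w knob_stop [(array([ 47.6, 121.9]), 0.89, array([567. , -51.4,  30. ]))]
s knob_stop [(array([283.3, 217.4]), 0.95, array([573.7, -59.6,  30. ]))]
```

View pics/w7b.png

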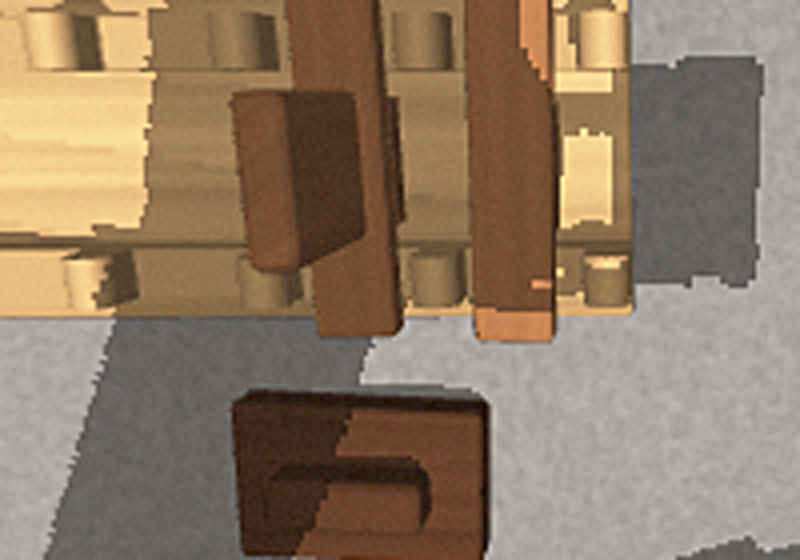

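View pics/s7b.png

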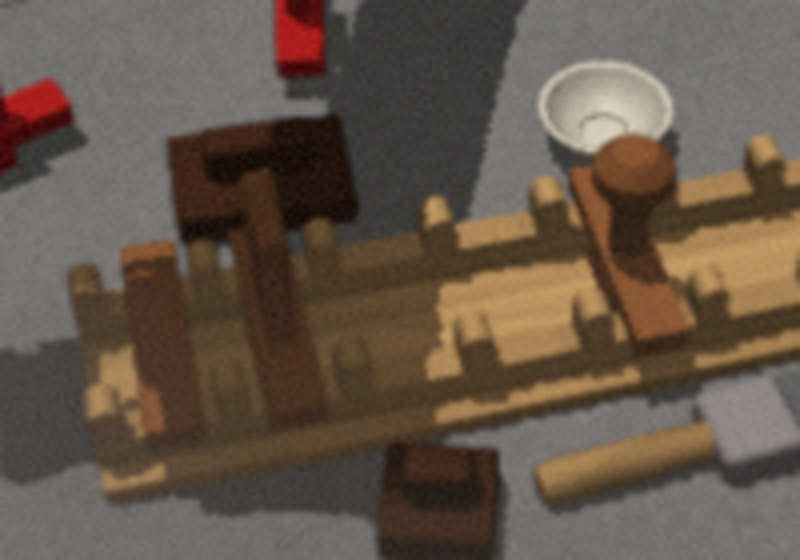

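Both views put the tab stop at about (571, -219), z≈30. It is upright between its teeth, and the knob stop hasn't moved.

Run:
```python
from h import *
print(tri([(optics.read_camera('wrist'),(178.2,122.1)),(optics.read_camera('scene'),(200.0,231.9))]))
print(ctrl.job_done())
```

```text
(array([ 569.14838343, -217.78605846,   25.540968  ]), [np.float64(0.7587699267384703), np.float64(0.5357724893607977)])
the job is handed in; nothing more can be done
None
```

The flat-tab stop is now one notch further from the round-knobbed stop, and I handed the job in at about 12 s of the 32 s allowed. I lifted it 40 mm, shifted it 58 mm along the rail into the free notch next to the plain bar, lowered it, released it and moved the arm clear.

- **Seating:** both views show the bar between its teeth with the tab upright. At release the tool was at the same height as when it gripped the seated stop (70.8 vs 70.6 mm). The contact forces I read stayed within about 2 N.
- **Position:** the stop sits at y≈-218 to -220, and the notch centre is at -219.5.
- **Knob stop:** it is still in its own notch; the arm never touched it.
- **One check disagreed slightly:** the last two-view measurement put the stop's origin at z≈25.5 mm instead of 30. I put this down to the network's pixel error and the 2 mm calibration tolerance, because a stop that had not gone home would read high rather than low.

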